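# Sort the cooking things into their trays

## Robot

A 6-joint arm with a two-finger parallel gripper is mounted at the origin on a cart in front of the work surface, level with it; the furniture and walls round the work are solid. World frame = base frame: x ahead of the robot, y to its left, z up, the work surface at z = 0. Lengths are in m, angles in degrees, forces in N, time in s.
With the tool pointing down it reaches from about 0.35 to 0.725 m from the base axis. Payload 4.3 kg.
Tool frame: the origin (TCP) lies between the finger pads; the fingertips stand 11 mm ahead of it and the grasp point (between the pads) lies 8 mm behind it; z points along the fingers, x is the direction in which the jaws open and shut, and the axes are right-handed (so a half turn about z gives the same grasp; the last joint's range is limited). The gripper opens to 85 mm and grips with 20 to 120 N. Pads are 22 mm wide; open, the fingers measure 114 mm over their backs; the gripper's body (76 mm by 85 mm) begins 54 mm behind the grasp point. The pads swing forward as they close: fully open they stand 13 mm farther back than shut.
Start: joints at [68.852, 21.618, 4.641, 73.018, 0, 83.68], TCP at [0.147, 0.556, 0.21] pointing down, gripper open.
Joint ranges: [-156.06, 156.06], [-48.1, 94.91], [-58.44, 69.94], [-101.28, 121.22], [-78.64, 73.56], [-180, 180]. Speed limits (degrees/s): [147.25, 147.25, 180, 180, 180, 180].

## Interface

Orientations are given as [roll, pitch, yaw] about the fixed x, y, z axes, in that order (R = Rz(yaw) Ry(pitch) Rx(roll)).
In Python, from workcell import ctrl, optics gives the robot as it stands. The module is installed in compiled form; this text tells all that it offers. Calls block until the motion is done:
- ctrl.goto(position, orientation): joint-space move of the TCP to a pose.
- ctrl.line_to(position, max_speed=0.15, frame=None, force_limit=None): straight line of the TCP; frame=None keeps the orientation; max_speed is the mean speed in m/s. With force_limit (N) it stops when the force on the tool has changed by that much, and returns True; else False.
- ctrl.movej(angles): joint-space move.
- ctrl.move_gripper(opening): finger opening in m; the grip force is fixed at half the most; returns when the fingers have stopped.
- ctrl.sleep(seconds).
- ctrl.ik(position, orientation): joint angles nearest the present ones, or None.
- ctrl.get_state(): the state.
- optics.grab_frame(name): name is "side" or "top"; returns a dict with "img" (384x512x3 uint8, red, green, blue), "fx", "fy", "cx", "cy" (pixels), "D" ([k1, k2, p1, p2, k3] as OpenCV has them; the pictures are not rectified), "T" (4x4, takes a point from camera to world coordinates). Camera axes: x right, y down, z forward; pixel columns grow to the right and rows downward; lengths in m; the calibration is good to about 2 mm. A picture is of the moment at which its call begins. There is no depth.
A pose or a line that the arm cannot do raises ctrl.Unreachable and nothing moves.
- ctrl.hand_in(): hands the job in, once; it reports no verdict.
The state is a dict: "time": time; "joints": joint angles; "dq": joint speeds; "tau": joint torques, N m; "eef_pos": TCP position; "orientation": TCP orientation; "wrist_force": force on the tool from outside, world axes, zero at the start; "wrist_torque": the same for the moment, N m; "opening": finger opening in m.
Only numpy, scipy, OpenCV 4.12 (cv2) and the standard library are available. Lean on these libraries where they do the work, as an engineer would, in place of code of your own. Each camera call takes 0.05 s, during which the arm holds its last target.

## Task

Tidy the worktop after cooking: put the lemon and the garlic in the slatted wooden crate, stand the two spice jars (green label and brown label) upright in the green tray, and lay the teaspoon flat and lengthwise in the blue tray. Each thing must rest on the floor of its own tray, none on top of another, and be let go. Leave the white timer and the tub of sauce where they are, and mind the wall cabinet at the back left.

Things in the scene. Friction and masses are not known exactly. Their poses are not given: they have to be found in the camera images.
- lemon: Whole yellow lemon, lying on its side, 72 mm long (its own x) and 57 mm thick (y), 58 mm high; 0.11 kg. Origin at the centre of its underside, z up; thickest about 29 mm above the worktop. It can roll about its long axis. (Another lemon, far off to the robot's right beyond the chopping board, is not meant.)
- garlic: Whole pale garlic bulb standing on its root end, 60 x 57 mm and nearly round seen from above, 58 mm high with a pointed top; 0.04 kg. Origin at the centre of its underside, z up; widest about 20 to 25 mm above the worktop. (Another bulb, far off to the robot's right beyond the chopping board, is not meant.)
- brown_spice: Spice jar with a plain dark cap (speckled grey-brown in strong light) and a brown label, standing; round, 42 to 44 mm in diameter over its whole height, 96 mm high, 0.11 kg. Origin at the centre of its underside, z up. (Other jars, bottles and shakers along the back wall are not meant.)
- green_spice: Spice jar with a black and green cap and a green label, standing; a cylinder 40 mm in diameter and 105 mm high, 0.11 kg. Origin at the centre of its underside, z up. (Other jars, bottles and shakers along the back wall are not meant.)
- teaspoon: Shiny metal teaspoon lying flat, 130 mm long (its own x), at most 26 mm wide (y), 11 mm high; 0.02 kg. Origin at the middle of its underside, z up. It can be picked across its width at the middle with the fingertips just above the worktop.
- produce_crate: Pale wooden crate with slatted sides, open on top. Fixed to the worktop. Outside 140 mm along its own x and 180 mm along its own y (the long way), walls and floor 5 mm thick, open inside 130 x 170 mm; 36 mm high over all. Origin at the centre of its underside on the worktop, so its inner floor is at z = 5 mm; z up.
- spice_tray: Green tray with a plain floor, open on top. Fixed to the worktop. Outside 140 mm along its own x and 180 mm along its own y (the long way), walls and floor 5 mm thick, open inside 130 x 170 mm; 30 mm high over all. Origin at the centre of its underside on the worktop, so its inner floor is at z = 5 mm; z up.
- cutlery_tray: Blue tray with a plain floor, open on top. Fixed to the worktop. Outside 140 mm along its own x and 180 mm along its own y (the long way), walls and floor 5 mm thick, open inside 130 x 170 mm; 30 mm high over all. Origin at the centre of its underside on the worktop, so its inner floor is at z = 5 mm; z up.
- timer: Bystander: white square kitchen timer with a black dial, 64 x 64 mm, 27 mm high, loose on the worktop. Origin at the centre of its underside.
- sauce_tub: Bystander: clear round tub one third full of orange-brown sauce, 108 mm across, 62 mm high, loose on the worktop. Origin at the centre of its underside. Above it hangs a wall cabinet filling all over z = 0.47 m, from x = 0.59 m backwards and y = 0.09 m leftwards. To pass between the back and the left, first draw the wrist in to about x = 0.45 m.
Not all that is in view belongs to the job. There is more than one size of the spice_tray; the job needs the larger.

How it is judged (in metres and radians):
At the end, for the whole second after the job is handed in: All at rest and let go. Lemon and garlic inside the crate, underside point at most 35 mm above the worktop; spice jars on the green tray's floor, tilted under 0.15 rad; spoon on the blue tray's floor, tilted under 0.2 rad, within 0.4 rad of lengthwise, its middle within 40 mm along (x of lemon in the frame of produce_crate between -0.063 and 0.063 m and y of lemon in the frame of produce_crate between -0.083 and 0.083 m and z of lemon in the frame of produce_crate between 0 and 0.035 m and linear speed of each of lemon, garlic, brown_spice, green_spice, teaspoon below 0.03 m/s and angular speed of each of lemon, garlic, brown_spice, green_spice, teaspoon below 0.5 rad/s and x of garlic in the frame of produce_crate between -0.063 and 0.063 m and y of garlic in the frame of produce_crate between -0.083 and 0.083 m and z of garlic in the frame of produce_crate between 0 and 0.035 m and x of brown_spice in the frame of spice_tray between -0.05 and 0.05 m and y of brown_spice in the frame of spice_tray between -0.07 and 0.07 m and z of brown_spice in the frame of spice_tray between 0 and 0.015 m and angle between each of brown_spice, green_spice's own z axis and vertical below 0.15 rad and x of green_spice in the frame of spice_tray between -0.05 and 0.05 m and y of green_spice in the frame of spice_tray between -0.07 and 0.07 m and z of green_spice in the frame of spice_tray between 0 and 0.015 m and x of teaspoon in the frame of cutlery_tray between -0.055 and 0.055 m and y of teaspoon in the frame of cutlery_tray between -0.04 and 0.04 m and z of teaspoon in the frame of cutlery_tray between 0 and 0.015 m and angle between teaspoon's own z axis and vertical below 0.2 rad and angle between the x axis of teaspoon and the y axis of cutlery_tray, either way round below 0.4 rad); the robot touches nothing.
It fails at once if the timer is pushed more than 30 mm (distance of timer from where it was at the start of the episode above 0.03 m).
It fails at once if the tub of sauce is pushed more than 30 mm or tipped more than 0.3 rad (distance of sauce_tub from where it was at the start of the episode above 0.03 m or angle between sauce_tub's own z axis and vertical above 0.3 rad).
It also fails if it takes over 125 s, if anything falls off the work surface, if the arm or the gripper's body presses on something with over 40 N, if the wrist force passes 120 N, or if a joint passes its speed limit or range.

## Working session

There is one attempt and no reset: what is moved stays moved. The work goes in short steps, each a Python script; the robot and the scene stay as the last script left them, time stands still between calls to the robot, and variables do not carry over. Pictures are saved under pics/ and viewed, and the job is handed in when it is done.

```bash
mkdir -p pics; python3 - <<'E'
from workcell import ctrl, optics
import cv2,numpy as np
for n in("top","side"):
    f=optics.grab_frame(n); np.savez(f"{n}0.npz",**f)
    print(n,f["fx"],f["fy"],f["cx"],f["cy"],f["D"],np.round(f["T"],4).tolist())
    cv2.imwrite(f"pics/{n}0.png",cv2.resize(f["img"][:,:,::-1],(800,600),interpolation=cv2.INTER_CUBIC))
print(ctrl.get_state())
E
```

```text
top 352.56373853776745 352.56373853776745 255.04360744428618 194.46502190503222 [-0.09222502  0.          0.          0.          0.        ] [[-0.0149, -0.9828, 0.1841, 0.3106], [-0.9997, 0.018, 0.0156, 0.1379], [-0.0186, -0.1838, -0.9828, 1.584], [0.0, 0.0, 0.0, 1.0]]
side 349.7122287000495 349.7122287000495 257.35723551953765 198.52310869409968 [0.02576696 0.         0.         0.         0.        ] [[0.906, -0.2635, 0.3312, 0.199], [-0.423, -0.5918, 0.6862, -0.7167], [0.0152, -0.7618, -0.6476, 0.862], [0.0, 0.0, 0.0, 1.0]]
{'time': 0.1, 'joints': array([6.88522753e+01, 2.16587421e+01, 4.57068735e+00, 7.30189762e+01,
       3.50124475e-04, 8.36785835e+01]), 'dq': array([-0.05933099, -0.18660779,  0.2135686 , -0.03686093,  0.07439735,
       -0.00881165]), 'tau': array([ 1.74665187e-03, -4.64693677e+01,  2.70582283e+01,  1.19755726e-02,
       -1.83994616e-04, -4.40386501e-06]), 'eef_pos': array([0.14691566, 0.55526042, 0.20904475]), 'orientation': array([-1.79987867e+02,  1.06341595e-01,  7.51737027e+01]), 'wrist_force': array([-0.61065642,  0.02667463, -0.22695631]), 'wrist_torque': array([-0.01382502,  0.00120554, -0.03010546]), 'opening': 0.08530722350958954}
```

View pics/top0.png

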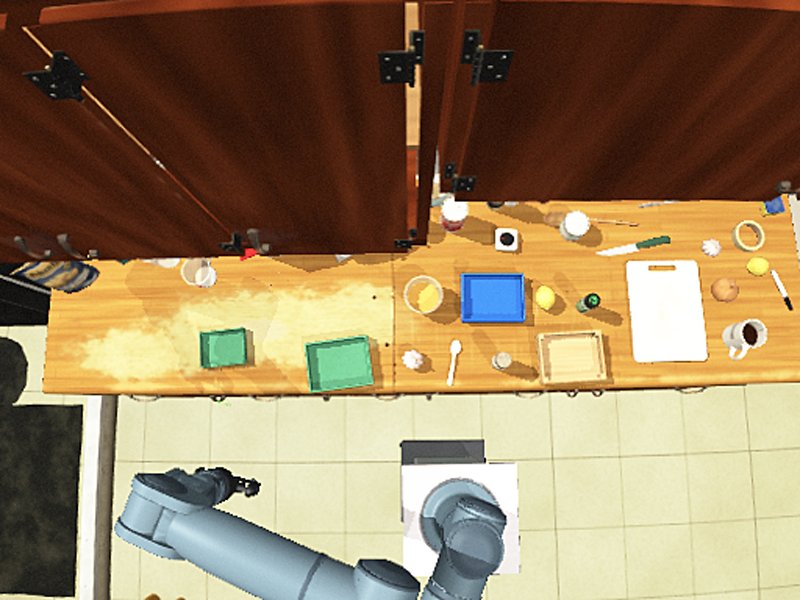

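View pics/side0.png

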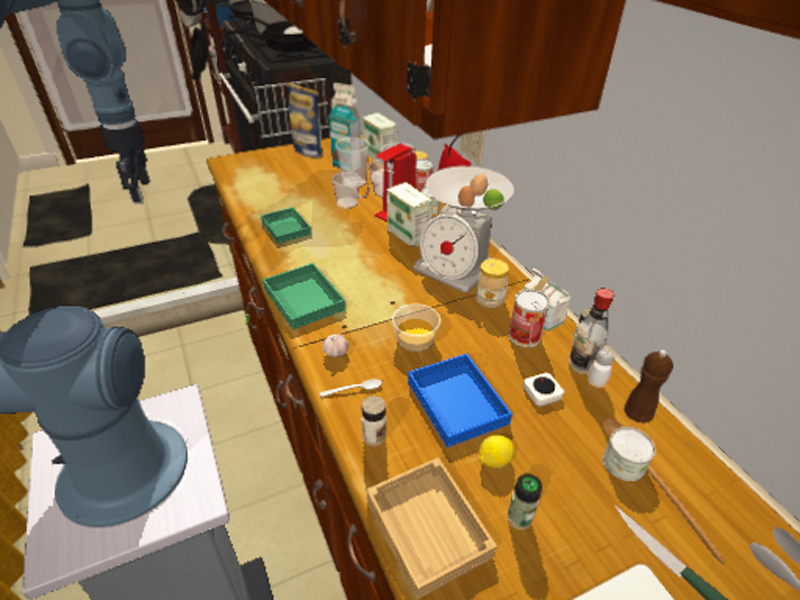

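The top view shows two green trays, at (223,348) and (340,362) in the 800-px picture. The second is the larger one. The blue tray is at (493,298), the crate at (572,356), the garlic at (412,360), the spoon at (455,362), the brown jar at (502,360), the lemon at (545,297), the green jar at (590,302), the tub at (424,294) and the timer at (507,239). A second lemon at (758,266) and a second garlic at (711,247) lie beyond the board and are not meant. I'll enlarge these areas to measure.

```bash
cat > h.py <<'E'
import cv2,numpy as np
def pix2w(f,uv,z):
    K=np.array([[f["fx"],0,f["cx"]],[0,f["fy"],f["cy"]],[0,0,1]],float)
    p=cv2.undistortPoints(np.array(uv,float).reshape(-1,1,2),K,np.array(f["D"],float)).reshape(-1,2)
    T=np.array(f["T"]); d=np.c_[p,np.ones(len(p))]@T[:3,:3].T; o=T[:3,3]
    z=np.broadcast_to(z,(len(p),)); s=(z-o[2])/d[:,2]
    return o+d*s[:,None]
def w2pix(f,P):
    K=np.array([[f["fx"],0,f["cx"]],[0,f["fy"],f["cy"]],[0,0,1]],float)
    T=np.linalg.inv(np.array(f["T"]))
    return cv2.projectPoints(np.array(P,float).reshape(-1,1,3),cv2.Rodrigues(T[:3,:3])[0],T[:3,3],K,np.array(f["D"],float))[0].reshape(-1,2)
def crop(f,x0,y0,w,h,s,name,mark=None):
    c=cv2.resize(f["img"][y0:y0+h,x0:x0+w,::-1],None,fx=s,fy=s,interpolation=cv2.INTER_CUBIC)
    for i in range(x0-x0%10+10,x0+w,10):
        cv2.line(c,(int((i+.5-x0)*s),0),(int((i+.5-x0)*s),6 if i%50 else 14),(255,255,255),1)
        if i%20==0: cv2.putText(c,str(i),(int((i+.5-x0)*s)-10,24),0,.35,(255,255,255),1)
    for i in range(y0-y0%10+10,y0+h,10):
        cv2.line(c,(0,int((i+.5-y0)*s)),(6,int((i+.5-y0)*s)),(255,255,255),1)
        if i%20==0: cv2.putText(c,str(i),(8,int((i+.5-y0)*s)+4),0,.35,(255,255,255),1)
    if mark is not None:
        for u,v in mark: cv2.drawMarker(c,(int((u+.5-x0)*s),int((v+.5-y0)*s)),(255,0,255),cv2.MARKER_CROSS,7,1)
    cv2.imwrite("pics/"+name+".png",c)
E
python3 - <<'E'
from h import *
t=dict(np.load("top0.npz")); s=dict(np.load("side0.npz"))
crop(t,190,160,100,95,6,"t_left")
crop(t,280,160,120,95,6,"t_right")
crop(s,155,150,130,100,6,"s_left")
crop(s,195,215,170,170,4,"s_right")
E
```

```text
(no output)
```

View pics/t_left.png

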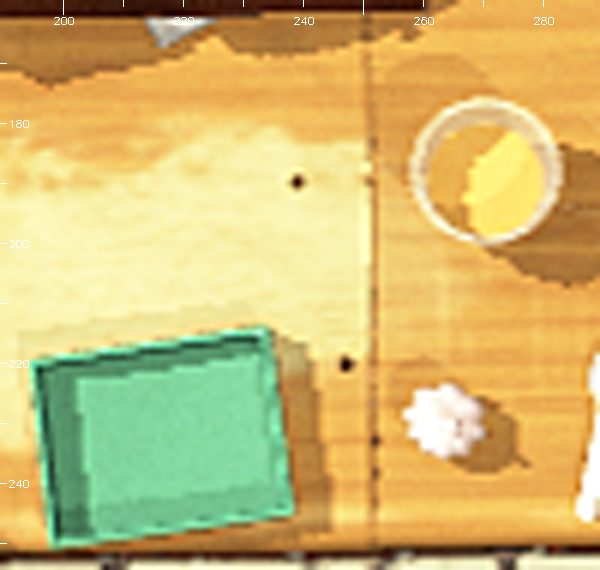

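View pics/t_right.png

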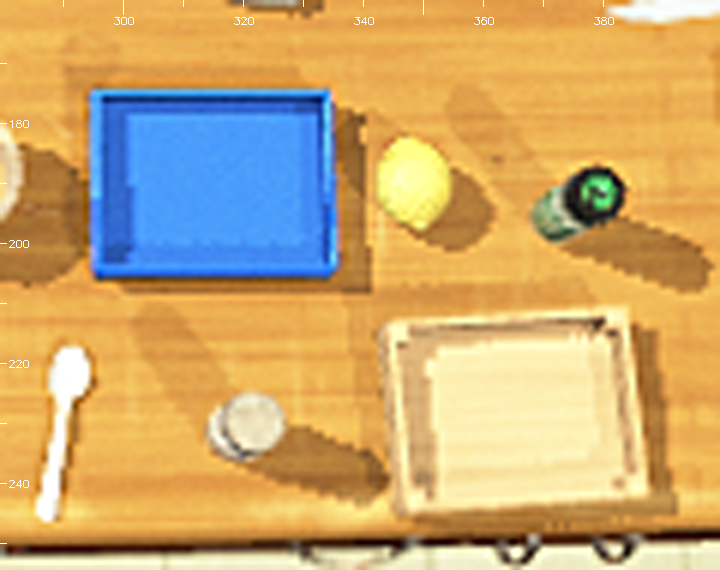

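View pics/s_left.png

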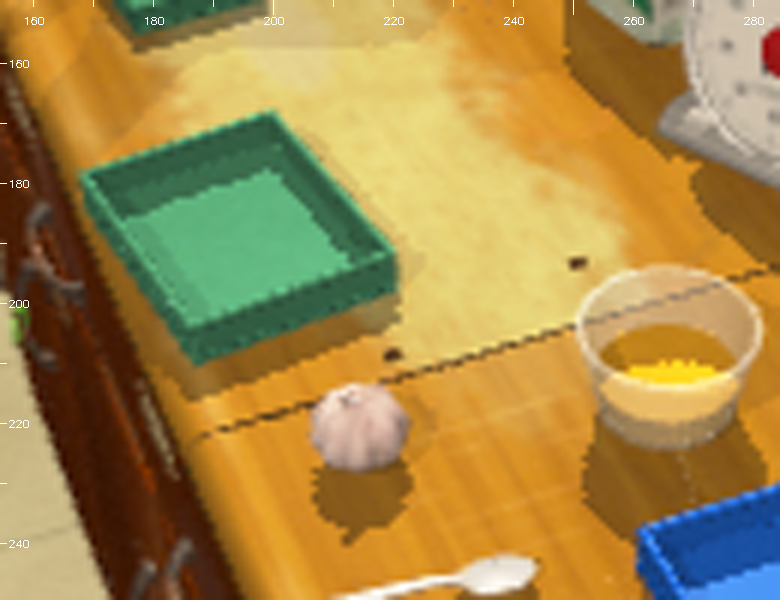

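View pics/s_right.png

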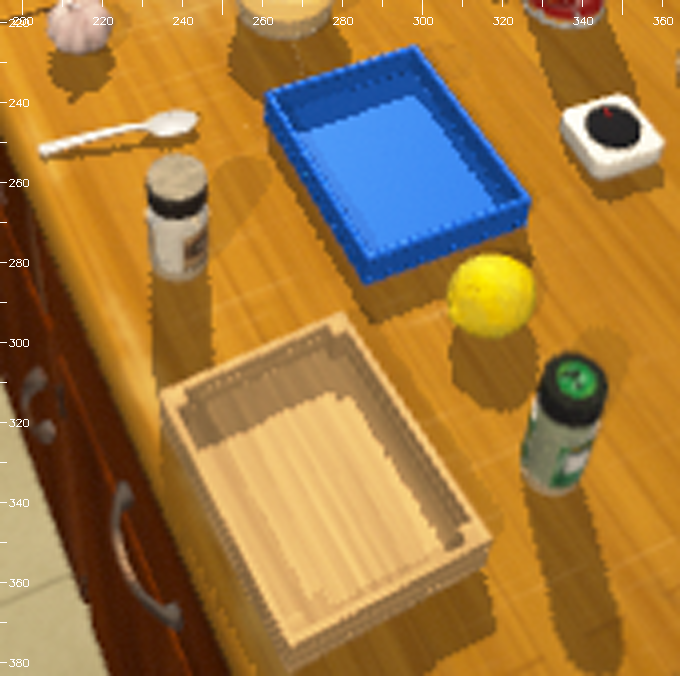

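```bash
python3 - <<'E'
from h import *
t=dict(np.load("top0.npz")); s=dict(np.load("side0.npz"))
L=lambda a:[(x/6+189.5,y/6+159.5) for x,y in a]
R=lambda a:[(x/6+279.5,y/6+159.5) for x,y in a]
SL=lambda a:[(x/6+154.5,y/6+149.5) for x,y in a]
SR=lambda a:[(x/4+194.5,y/4+214.5) for x,y in a]
def tray(n,c):
    m=c.mean(0); e=[np.linalg.norm(c[i]-c[(i+1)%4]) for i in range(4)]
    v=(c[1]-c[0])+(c[2]-c[3]); print(n,"ctr",m.round(4),"edges",np.round(e,3),"long axis deg",np.degrees(np.arctan2(v[1],v[0])).round(1))
tray("spice T",pix2w(t,L([(34,362),(270,327),(294,515),(53,548)]),.03))
tray("spice S",pix2w(s,SL([(272,112),(397,260),(195,332),(82,178)]),.03))
tray("blue T",pix2w(t,R([(90,90),(330,90),(337,277),(93,277)]),.03))
tray("blue S",pix2w(s,SR([(416,46),(529,202),(367,258),(265,95)]),.03))
tray("crate T",pix2w(t,R([(383,322),(627,307),(650,493),(403,515)]),.036))
tray("crate S",pix2w(s,SR([(342,315),(490,540),(290,643),(163,393)]),.036))
print("garlic",pix2w(t,L([(444,420)]),.025),pix2w(s,SL([(360,428)]),.026))
print("lemon",pix2w(t,R([(413,183)]),.029),pix2w(s,SR([(492,296)]),.029))
print("lemon ends",pix2w(t,R([(408,137),(418,229)]),.029))
print("green",pix2w(t,R([(597,193)]),.105),pix2w(s,SR([(576,378)]),.105))
print("brown",pix2w(t,R([(255,422)]),.096),pix2w(s,SR([(177,177)]),.096))
print("spoon",pix2w(t,R([(72,347),(46,521)]),.006),pix2w(s,SR([(199,117),(39,150)]),.006))
print("timer",pix2w(s,SR([(614,130)]),.027)," tub",pix2w(t,L([(487,170)]),.062),pix2w(s,SL([(670,320)]),.062))
E
```

```text
spice T ctr [0.4344 0.3349 0.03  ] edges [0.177 0.14  0.178 0.138] long axis deg -82.7
spice S ctr [0.4352 0.3329 0.03  ] edges [0.184 0.134 0.178 0.137] long axis deg -82.8
blue T ctr [ 0.6174 -0.107   0.03  ] edges [0.182 0.143 0.182 0.143] long axis deg -91.0
blue S ctr [ 0.6188 -0.1087  0.03  ] edges [0.179 0.136 0.175 0.14 ] long axis deg -91.2
crate T ctr [ 0.443  -0.3226  0.036 ] edges [0.184 0.138 0.184 0.142] long axis deg -87.0
crate S ctr [ 0.4434 -0.3237  0.036 ] edges [0.177 0.136 0.176 0.135] long axis deg -87.8
garlic [[0.4444277  0.12756242 0.025     ]] [[0.44269143 0.12209059 0.026     ]]
lemon [[ 0.61461687 -0.25808109  0.029     ]] [[ 0.61432266 -0.25899314  0.029     ]]
lemon ends [[ 0.65001958 -0.25657     0.029     ]
 [ 0.57950174 -0.25961807  0.029     ]]
green [[ 0.59008825 -0.37141559  0.105     ]] [[ 0.59107538 -0.37210717  0.105     ]]
brown [[ 0.43237447 -0.11870871  0.096     ]] [[ 0.43263534 -0.12025711  0.096     ]]
spoon [[0.49855628 0.000506   0.006     ]
 [0.36947055 0.02385266 0.006     ]] [[0.5008124  0.00056987 0.006     ]
 [0.3705726  0.02066488 0.006     ]]
timer [[ 0.7888658  -0.16484245  0.027     ]]  tub [[0.62413743 0.09274282 0.062     ]] [[0.6264568  0.09760209 0.062     ]]
```

The trays measure about 182 x 142 mm, so the one at (340,362) is the large green tray. The two cameras agree within 2 mm on everything but the garlic, which differs by 5 mm in y. I'll grip it across y, so the jaws will centre it. Garlic goes first.

```bash
cat > m.py <<'E'
from h import *
from workcell import ctrl,optics
def rot(a): a=np.radians(a); return np.array([[np.cos(a),-np.sin(a)],[np.sin(a),np.cos(a)]])
SP=(np.array([.435,.334]),7.3); BL=(np.array([.618,-.108]),-1.1); CR=(np.array([.4432,-.323]),2.7)
def at(tr,x,y): return tr[0]+rot(tr[1])@np.array([x,y])
def over(xy,z,yaw): ctrl.goto([xy[0],xy[1],z],[180,0,yaw])
def lin(xy,z,v=.15,f=None):
    return ctrl.line_to([xy[0],xy[1],z],max_speed=v,force_limit=f)
def st(m=""):
    s=ctrl.get_state(); print(m,"t%.1f"%s["time"],s["eef_pos"].round(4),"yaw",s["orientation"][2].round(1),"open %.4f"%s["opening"],"F",s["wrist_force"].round(1))
def pick(xy,yaw,z,opening,zc=.2,hover=None,f=12):
    over(xy,hover or zc,yaw); ctrl.move_gripper(opening); st("hover")
    hit=lin(xy,z,.12,f); st("down hit=%s"%hit)
    if hit: return False
    ctrl.move_gripper(0.0); st("grip"); lin(xy,zc,.15); st("up"); return True
def place(xy,yaw,z,zc,opening,zup=.2):
    over(xy,zc,yaw); hit=lin(xy,z,.10,15); st("place hit=%s"%hit)
    ctrl.move_gripper(opening); lin(xy,zup,.2); st("released")
def shot(n):
    for c in("top","side"):
        f=optics.grab_frame(c); np.savez(f"{c}_{n}.npz",**f)
        cv2.imwrite(f"pics/{c}_{n}.png",cv2.resize(f["img"][:,:,::-1],(800,600),interpolation=cv2.INTER_CUBIC))
E
python3 - <<'E'
from m import *
print(ctrl.ik([.443,.125,.2],[180,0,90]))
print(pick((.4435,.125),90,.014,.083))
shot("g1")
E
```

```text
[  7.85297076   8.56644242 -14.26810667  67.16545092   0.
   7.85297076]
hover t2.2 [0.4434 0.1256 0.2   ] yaw 90.1 open 0.0830 F [-0.1  0.6  0.1]
down hit=False t3.9 [0.4442 0.1251 0.0146] yaw 90.0 open 0.0828 F [0.1 0.9 0.1]
grip t4.6 [0.4446 0.1255 0.0162] yaw 90.0 open 0.0322 F [-5.2 -1.  18.6]
up t6.0 [0.4428 0.1249 0.199 ] yaw 90.0 open 0.0000 F [-0.5  0.2  0.2]
True
```

View pics/side_g1.png

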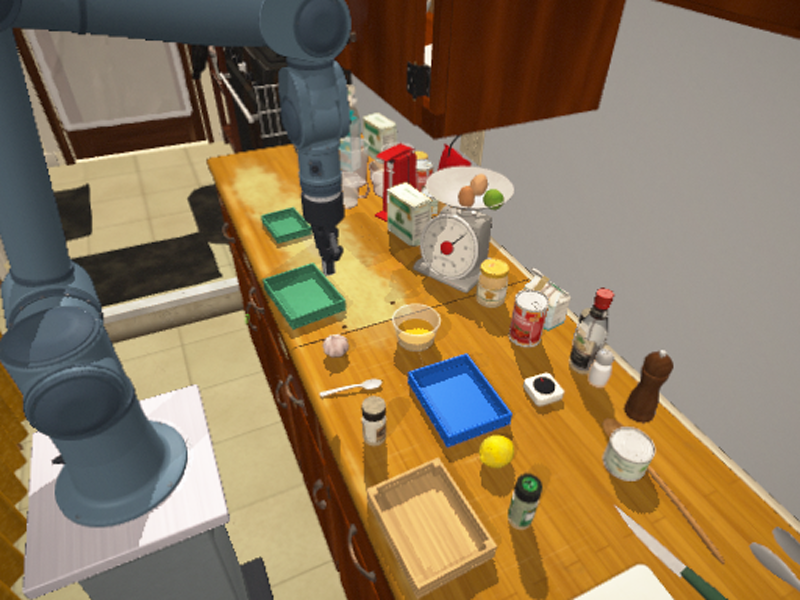

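The grasp missed: the jaws shut to 32 mm with an 18.6 N push upward, and the garlic stayed put at (335,345) in the side view. I'll check where the tool really appears against its reported pose.

```bash
python3 - <<'E'
from m import *
s=dict(np.load("side_g1.npz")); t=dict(np.load("top_g1.npz"))
P=[.4428,.1249,.199]
print(w2pix(s,[P,[.4428,.1249,.188]]),w2pix(t,[P]))
crop(s,160,110,100,140,4,"c1",w2pix(s,[P])); crop(t,190,130,120,120,5,"c2",w2pix(t,[P]))
E
```

```text
[[210.65658989 180.14788349]
 [210.90816604 182.94625927]] [[264.4069991  226.10096378]]
```

View pics/c1.png

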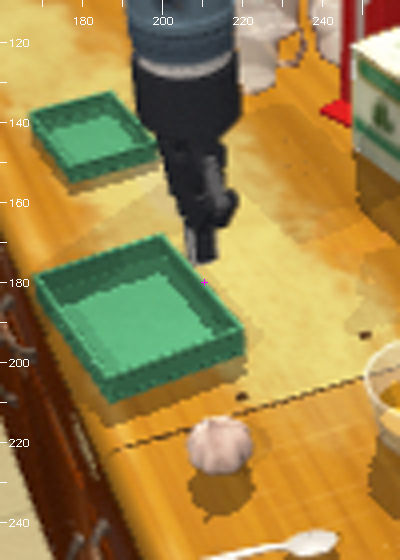

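View pics/c2.png

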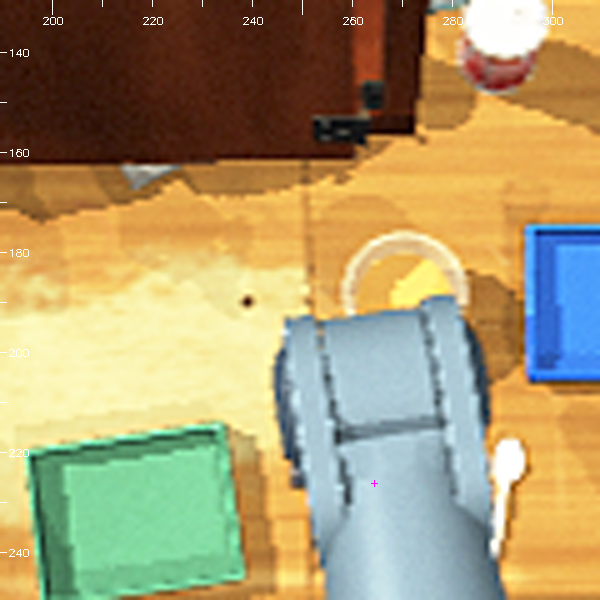

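The shut fingertips appear at (209,175), where the reported pose projects to (211,183). The tips therefore sit about 30 mm higher than stated, so the jaws only pinched the garlic's pointed top. I'll touch the free worktop with shut fingers to measure this.

```bash
python3 - <<'E'
from m import *
xy=(.42,.19)
over(xy,.08,90); st()
f=optics.grab_frame("side"); crop(f,160,110,100,140,4,"c3",w2pix(f,[[*xy,.08],[*xy,.069]]))
print(lin(xy,.022,.06,6)); st("mid")
if ctrl.get_state()["eef_pos"][2]<.03: print(lin(xy,-.02,.02,6)); st("low")
f=optics.grab_frame("side"); crop(f,160,110,100,140,4,"c4",w2pix(f,[[*xy,0],]))
lin(xy,.1); st()
E
```

```text
t6.7 [0.4202 0.1899 0.0804] yaw 90.0 open -0.0001 F [0.7 0.  0.5]
False
mid t7.8 [0.4204 0.1901 0.0223] yaw 90.0 open -0.0003 F [0.3 0.  0.2]
False
low t10.1 [ 0.4201  0.19   -0.0199] yaw 90.0 open -0.0002 F [-0.1 -1.1 -0.6]
 t11.1 [0.4193 0.1898 0.0992] yaw 90.0 open 0.0000 F [-0.4 -0.  -0.6]
```

View pics/c4.png

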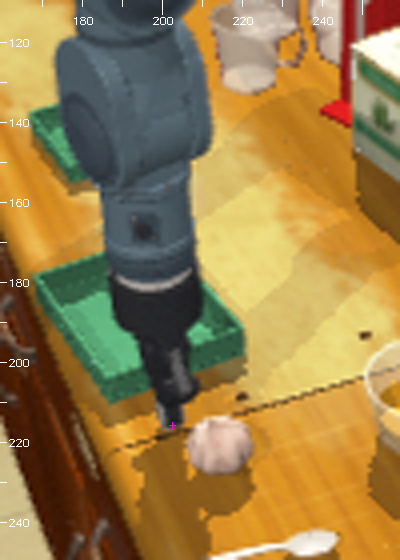

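At a reported z of -0.02 there was still no contact. I'll keep descending slowly until the tips touch.

```bash
python3 - <<'E'
from m import *
xy=(.42,.19)
lin(xy,-.018,.15)
print(lin(xy,-.04,.015,5)); st("low")
f=optics.grab_frame("side"); crop(f,160,150,100,90,6,"c5",w2pix(f,[[*xy,0],]))
lin(xy,.1,.2); st()
E
```

```text
True
low t12.6 [ 0.4204  0.1901 -0.0213] yaw 90.0 open -0.0002 F [-1.2 -0.2  5.1]
 t13.4 [0.4193 0.1898 0.0991] yaw 90.0 open 0.0004 F [-0.1 -0.2  0.2]
```

View pics/c5.png

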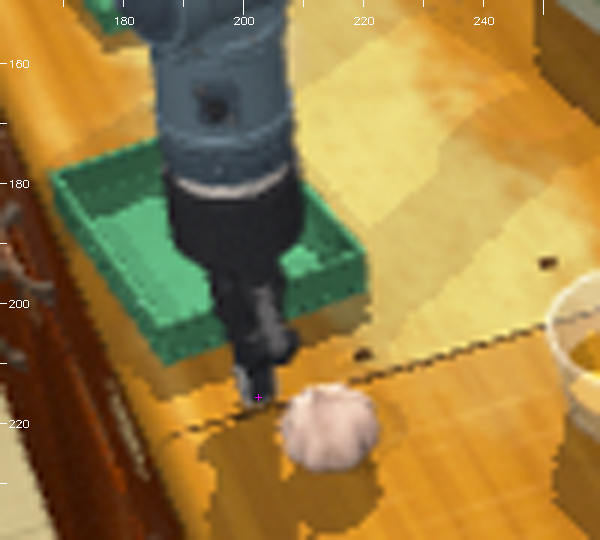

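Contact came at a reported z of -0.0213, where shut tips should read +0.011. The real tool therefore stands 32 mm higher than reported, while x and y agree within about 3 mm. I'll build this offset into the helpers and retry the garlic.

```bash
sed -i 's/def over(xy,z,yaw): ctrl.goto(\[xy\[0\],xy\[1\],z\]/DZ=-.0323\ndef over(xy,z,yaw): ctrl.goto([xy[0],xy[1],z+DZ]/; s/ctrl.line_to(\[xy\[0\],xy\[1\],z\]/ctrl.line_to([xy[0],xy[1],z+DZ]/; s/s\["eef_pos"\].round(4)/(s["eef_pos"]-[0,0,DZ]).round(4)/' m.py; grep -n DZ m.py
python3 - <<'E'
from m import *
print(pick((.4435,.125),90,.014,.083,zc=.16,hover=.13))
f=optics.grab_frame("side"); crop(f,160,110,140,130,5,"c6")
E
```

```text
6:DZ=-.0323
7:def over(xy,z,yaw): ctrl.goto([xy[0],xy[1],z+DZ],[180,0,yaw])
9:    return ctrl.line_to([xy[0],xy[1],z+DZ],max_speed=v,force_limit=f)
11:    s=ctrl.get_state(); print(m,"t%.1f"%s["time"],(s["eef_pos"]-[0,0,DZ]).round(4),"yaw",s["orientation"][2].round(1),"open %.4f"%s["opening"],"F",s["wrist_force"].round(1))
hover t14.5 [0.4436 0.125  0.1301] yaw 90.0 open 0.0831 F [ 0.7 -1.2  0.1]
down hit=False t15.7 [0.4442 0.1251 0.0146] yaw 90.0 open 0.0835 F [-0.2  0.1  0.4]
grip t16.1 [0.4443 0.1253 0.0154] yaw 90.0 open 0.0535 F [-3.3  0.7 10.3]
up t17.2 [0.4427 0.1249 0.1591] yaw 90.0 open 0.0537 F [ 0.3  0.4 -0.8]
True
```

View pics/c6.png

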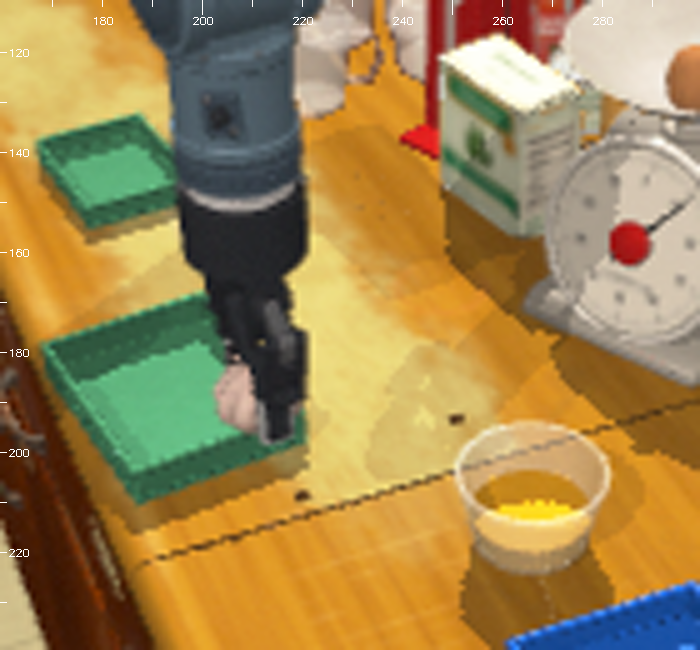

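The garlic is held: opening 53.7 mm, and it is visible in the jaws at (207,188). I'll place it in the crate, then take the spoon.

```bash
python3 - <<'E'
from m import *
g=at(CR,0,.042); print(g)
place(g,2.7,.021,.15,.078,zup=.15)
shot("g2")
s=dict(np.load("side_g2.npz")); crop(s,195,215,170,165,4,"c7")
ok=pick((.435,.0115),80.4,.0135,.05,zc=.13,hover=.08,f=6)
f=optics.grab_frame("side"); crop(f,170,150,130,120,5,"c8")
E
```

```text
[ 0.44122153 -0.28104663]
place hit=False t20.2 [ 0.4419 -0.2815  0.0216] yaw 2.7 open 0.0538 F [ 0.1  0.2 -0. ]
released t21.3 [ 0.4407 -0.2806  0.1491] yaw 2.7 open 0.0778 F [0.3 0.1 0.8]
hover t23.0 [0.4353 0.0111 0.0801] yaw 80.3 open 0.0499 F [ 0.4  0.7 -0.2]
down hit=False t23.7 [0.4353 0.0115 0.0138] yaw 80.4 open 0.0499 F [-0.5  1.2 -0.6]
grip t24.1 [0.436  0.0115 0.0146] yaw 80.4 open 0.0165 F [-1.   1.   5.4]
up t25.0 [0.4343 0.0116 0.1293] yaw 80.4 open 0.0166 F [-0.7  0.1 -1.2]
```

View pics/c7.png

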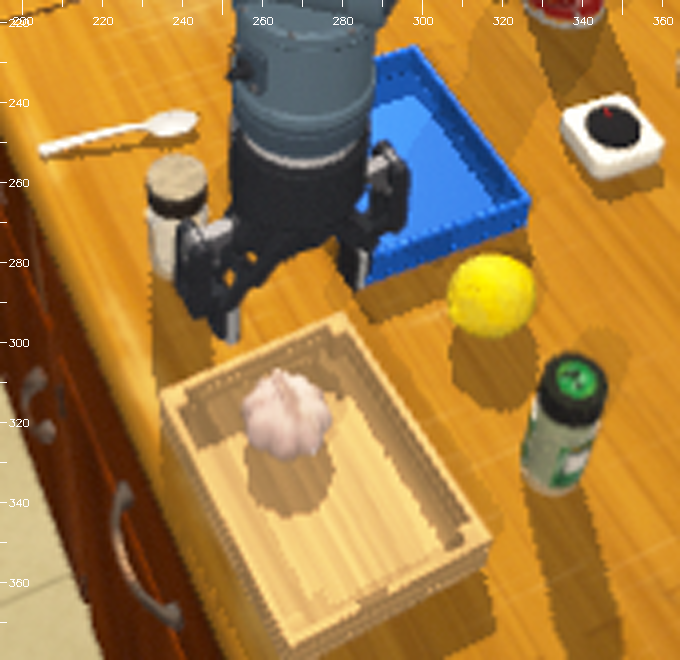

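View pics/c8.png

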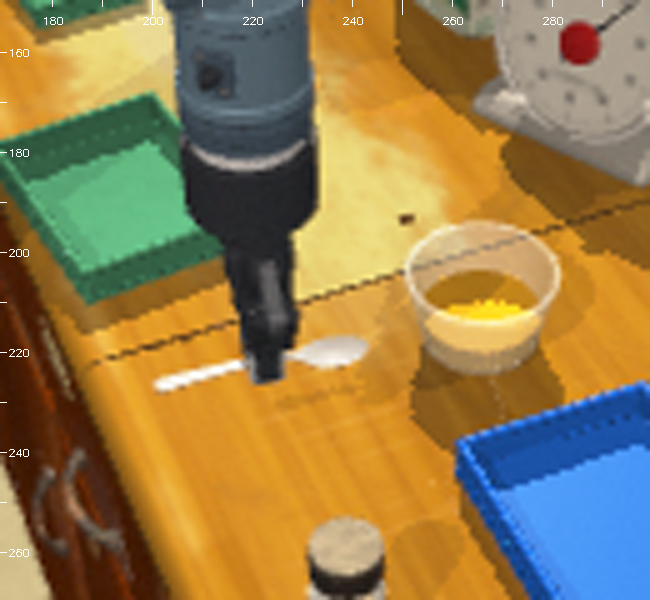

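The garlic stands on the crate floor at (267,320), and the spoon is held level across its middle. I'll lay it in the blue tray, then take the lemon.

```bash
python3 - <<'E'
from m import *
place(at(BL,0,0),-1.1,.0200,.11,.045,zup=.13)
# lemon: jaws across, just wide enough to clear the blue tray
ok=pick((.6145,-.2592),92,.017,.071,zc=.14,hover=.10,f=8)
shot("l1"); s=dict(np.load("side_l1.npz")); crop(s,195,215,170,165,4,"c9"); t=dict(np.load("top_l1.npz")); crop(t,280,160,120,95,6,"c10")
E
```

```text
place hit=True t27.1 [ 0.6163 -0.1074  0.0196] yaw -1.1 open 0.0166 F [-1.4 -0.2  4.8]
released t28.2 [ 0.6174 -0.1078  0.129 ] yaw -1.1 open 0.0455 F [ 0.4  0.2 -0.6]
hover t30.2 [ 0.6146 -0.2591  0.1001] yaw 92.0 open 0.0711 F [ 0.2 -0.6  0.2]
down hit=False t31.0 [ 0.6151 -0.2596  0.0178] yaw 92.0 open 0.0709 F [0.3 0.3 1.1]
grip t31.3 [ 0.616  -0.2599  0.0189] yaw 92.0 open 0.0535 F [-0.5  0.9  5.1]
up t32.3 [ 0.6136 -0.2588  0.1386] yaw 92.0 open 0.0535 F [-0.  -0.5 -2. ]
```

View pics/c9.png

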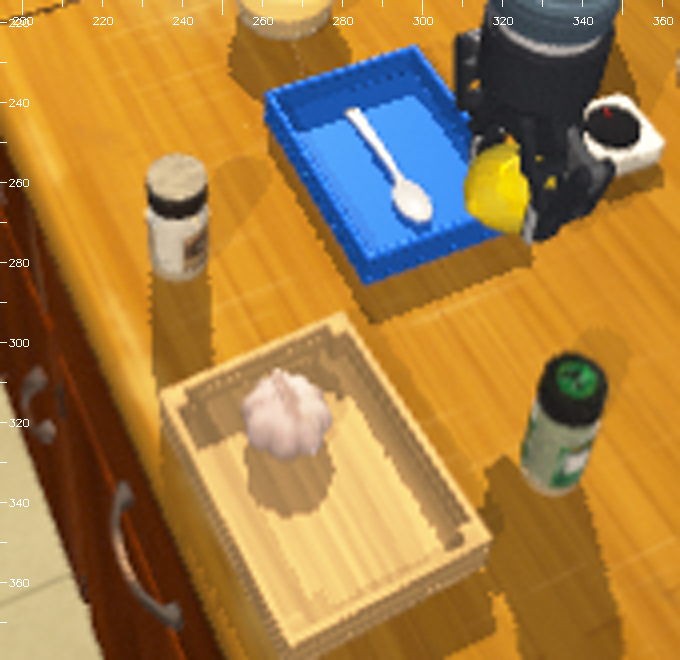

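View pics/c10.png

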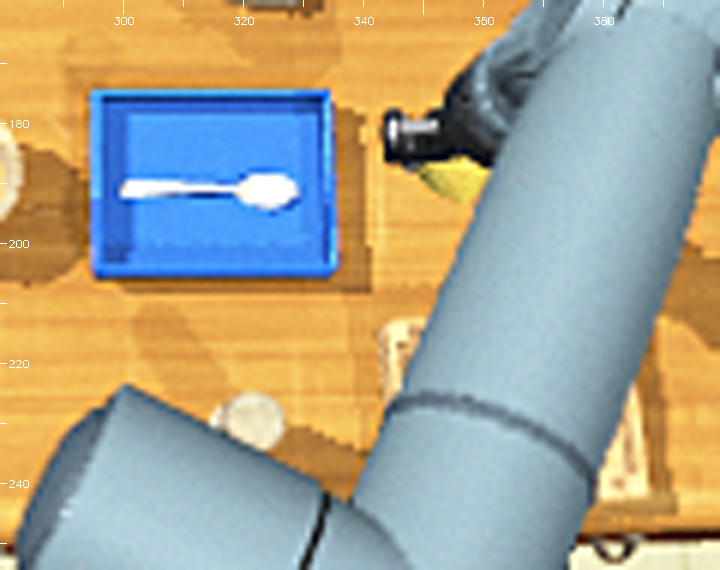

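The spoon lies lengthwise in the middle of the blue tray, at (310,191) in the top view, and the lemon is held. Next: lemon to the crate, then the brown jar.

```bash
python3 - <<'E'
from m import *
place(at(CR,0,-.040),2.7,.0255,.13,.078,zup=.16)
ok=pick((.4325,-.1195),0,.052,.075,zc=.18,hover=.18,f=8)
shot("b1"); s=dict(np.load("side_b1.npz")); crop(s,170,160,195,220,3,"c11")
E
```

```text
place hit=False t34.8 [ 0.4456 -0.3635  0.0262] yaw 2.7 open 0.0534 F [ 0.3 -0.7 -0.9]
released t35.9 [ 0.4446 -0.3624  0.159 ] yaw 2.7 open 0.0781 F [-0.7 -0.2 -0.6]
hover t37.1 [ 0.4329 -0.1207  0.1799] yaw -0.1 open 0.0747 F [-0.5  0.7 -0.4]
down hit=False t38.3 [ 0.4332 -0.1198  0.0526] yaw -0.0 open 0.0754 F [-0.2  0.2 -0.5]
grip t38.7 [ 0.4333 -0.1198  0.0529] yaw 0.0 open 0.0420 F [0.4 0.2 5.5]
up t39.7 [ 0.4317 -0.1192  0.179 ] yaw -0.0 open 0.0419 F [ 0.8  0.  -1.2]
```

View pics/c11.png

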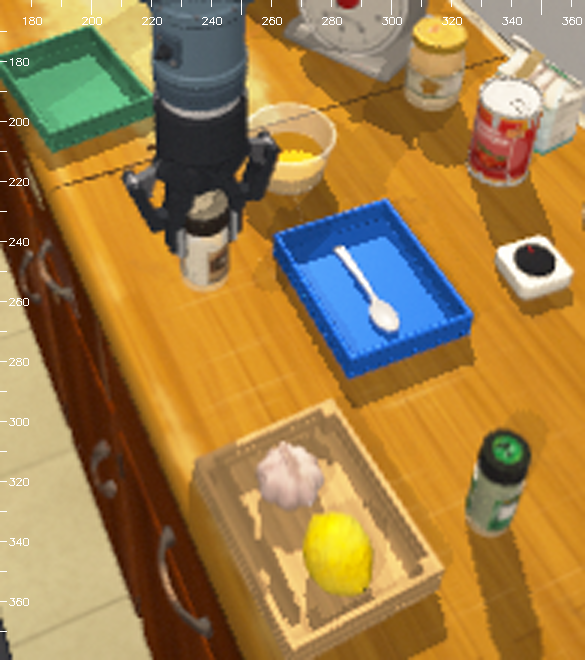

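The lemon and garlic lie side by side on the crate floor, at (338,553) and (290,475) in the crop, and the brown jar is held upright. I'll place it in the spice tray, then take the green jar.

```bash
python3 - <<'E'
from m import *
place(at(SP,0,.043),7.3,.0592,.15,.075,zup=.20)
shot("b2"); s=dict(np.load("side_b2.npz")); crop(s,150,120,120,100,5,"c12")
over((.45,-.1),.20,0)
ok=pick((.5905,-.3718),0,.057,.075,zc=.18,hover=.18,f=8)
s=optics.grab_frame("side"); crop(s,170,160,195,220,3,"c13")
E
```

```text
place hit=False t42.7 [0.4302 0.377  0.0598] yaw 7.3 open 0.0419 F [ 0.1 -0.2 -1.4]
released t44.0 [0.429  0.3762 0.1989] yaw 7.3 open 0.0747 F [-1.   0.9 -0.3]
hover t47.2 [ 0.5908 -0.3707  0.1809] yaw 0.1 open 0.0749 F [-0.6 -0.6 -0.1]
down hit=False t48.4 [ 0.5912 -0.3723  0.0581] yaw -0.0 open 0.0749 F [-0.9  0.2 -0.9]
grip t48.8 [ 0.5913 -0.3723  0.058 ] yaw 0.0 open 0.0390 F [0.7 0.2 3.8]
up t49.8 [ 0.5897 -0.3713  0.1785] yaw -0.0 open 0.0391 F [-0.5  0.6 -1. ]
```

View pics/c12.png

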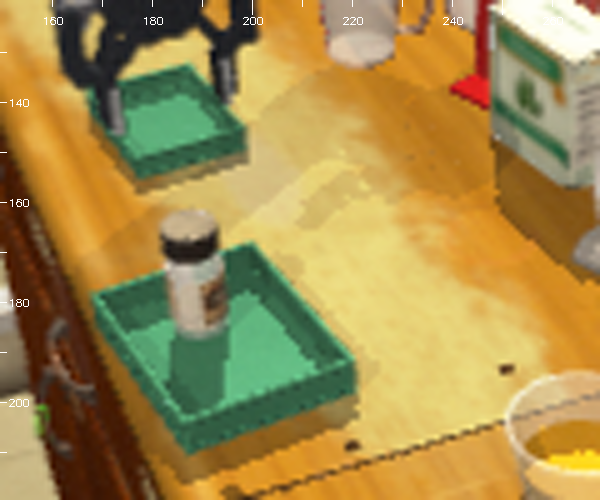

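View pics/c13.png

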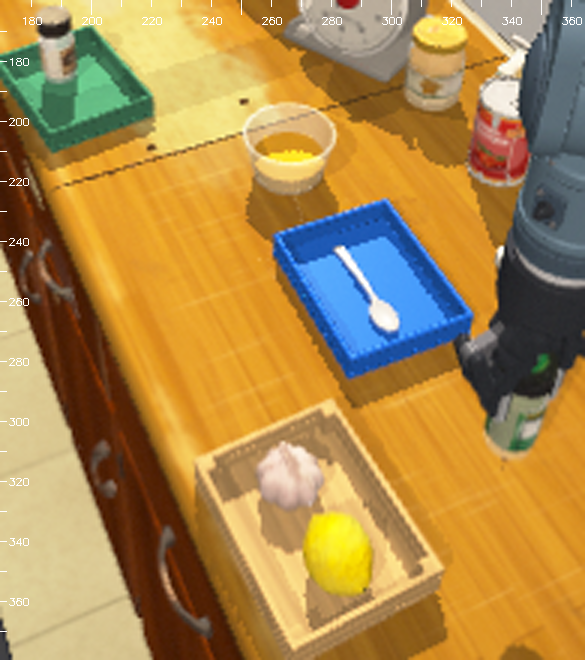

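The brown jar stands upright in the tray at (190,183) and the green jar is held. I'll bring it over with the wrist drawn in, place it, move clear and check.

```bash
python3 - <<'E'
from m import *
over((.45,-.1),.20,0)
place(at(SP,0,-.043),7.3,.0648,.17,.075,zup=.20)
over((.40,.02),.25,7); ctrl.sleep(.5); shot("e"); st()
s=dict(np.load("side_e.npz")); crop(s,150,120,120,100,5,"c14"); t=dict(np.load("top_e.npz")); crop(t,185,160,100,95,6,"c15"); crop(t,280,160,120,95,6,"c16")
E
```

```text
place hit=False t53.7 [0.4411 0.2916 0.0655] yaw 7.3 open 0.0393 F [ 0.6 -0.1 -0.5]
released t54.9 [0.4399 0.291  0.199 ] yaw 7.3 open 0.0750 F [-0.2 -0.3 -0.1]
 t56.6 [0.4    0.0201 0.25  ] yaw 7.0 open 0.0747 F [ 0.1  0.  -0.2]
```

View pics/c14.png

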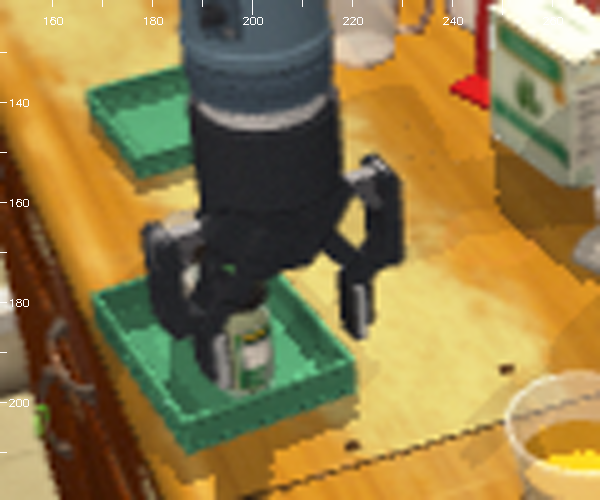

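View pics/c15.png

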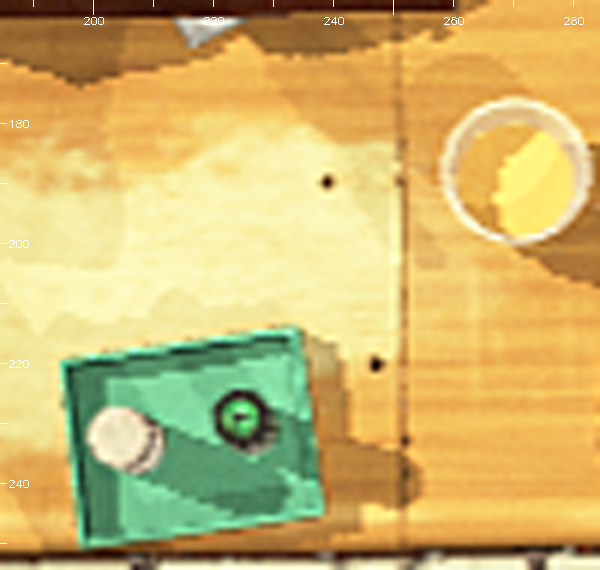

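View pics/c16.png

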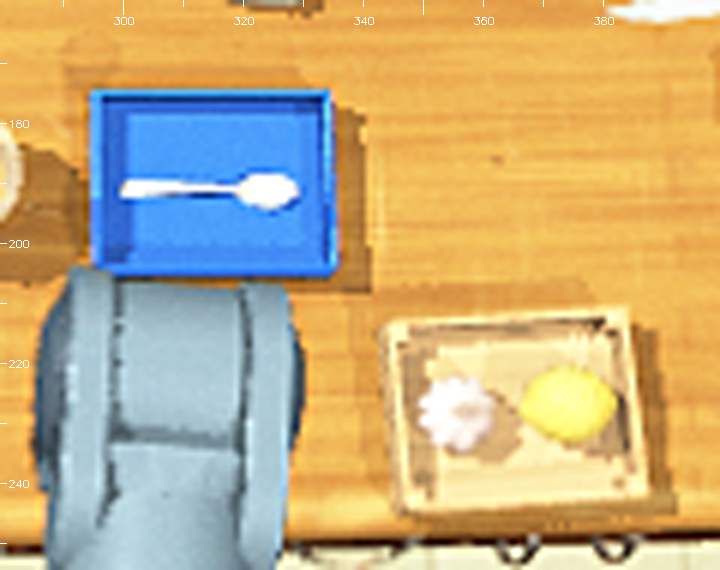

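View pics/side_e.png

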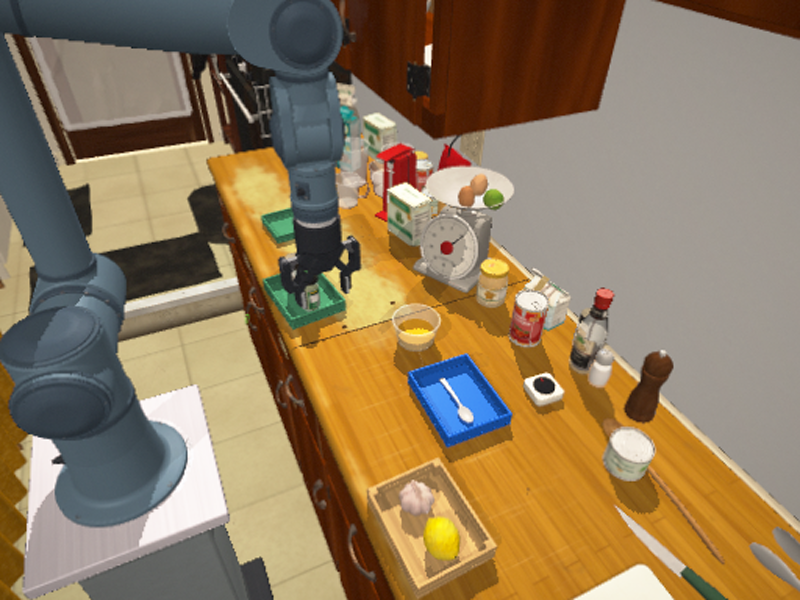

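Both jars look upright in the green tray, with the brown cap at (122,433) and the green cap at (242,418) in the crop. Both other trays look right, and the tub and timer have not moved. As a last check I'll compute positions in the tray frames and take one clear side view.

```bash
python3 - <<'E'
from m import *
over((.42,-.15),.25,7); ctrl.sleep(.5)
s=optics.grab_frame("side"); crop(s,150,130,120,100,5,"c17")
t=dict(np.load("top_e.npz"))
def q(n,tr,px,x0,z):
    w=pix2w(t,[(px[0]/6+x0-.5,px[1]/6+159.5)],z)[0,:2]; print(n,w.round(4),"in tray",(rot(-tr[1])@(w-tr[0])).round(4))
q("brown",SP,(122,433),185,.101);q("green",SP,(242,418),185,.110)
q("spoon bowl",BL,(298,190),280,.011);q("spoon end",BL,(120,189),280,.011)
q("garlic",CR,(457,413),280,.03);q("lemon",CR,(569,404),280,.034)
# tub check
a=dict(np.load("top0.npz"))["img"].astype(int)[170:205,255:290]; b=t["img"].astype(int)[170:205,255:290]; print("tub diff",abs(a-b).mean())
a=dict(np.load("side0.npz"))["img"].astype(int)[236:262,332:362]; b=s["img"].astype(int)[236:262,332:362]; print("timer diff",abs(a-b).mean())
E
```

```text
brown [0.4326 0.3757] in tray [0.0029 0.0416]
green [0.4411 0.29  ] in tray [ 0.0005 -0.0444]
spoon bowl [ 0.6143 -0.1745] in tray [-0.0024 -0.0666]
spoon end [ 0.6175 -0.0394] in tray [-0.0018  0.0685]
garlic [ 0.4413 -0.2799] in tray [0.0001 0.0431]
lemon [ 0.4457 -0.3627] in tray [ 0.0006 -0.0398]
tub diff 3.020952380952381
timer diff 5.553846153846154
```

View pics/c17.png

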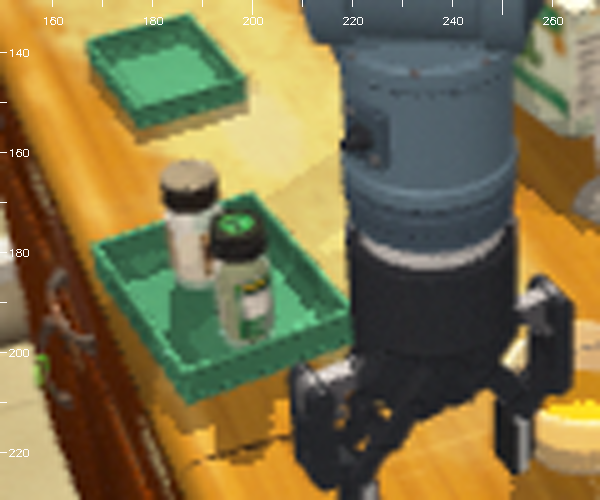

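The clear view shows both jars upright in the larger green tray, at (190,175) and (240,180). Everything is within tolerance and the gripper is free, so I'm handing in.

```bash
python3 - <<'E'
from m import *
st(); ctrl.hand_in()
E
```

```text
t57.9 [ 0.4201 -0.1497  0.2501] yaw 7.0 open 0.0749 F [ 1.2 -0.8 -0.2]
the job is handed in; nothing more can be done
```

I handed the job in at about 58 s of the 125 s allowed, with all five things in their trays and let go. The system gave no verdict.

- **Crate:** the garlic and lemon lie apart on the floor, about 43 mm and 40 mm either side of the middle along its length.
- **Larger green tray:** the brown and green jars stand upright, 42 mm and 44 mm either side of the middle.
- **Blue tray:** the spoon lies flat and lengthwise, with its middle about 1 mm off centre along the tray and 2 mm off across it.
- **Timer and tub:** the before-and-after pictures show neither has moved.
- **Gripper:** at hand-in it was empty and clear of everything.

**What disagreed:**
- **Tool height:** the tool stood 32 mm higher than the controller reported. My first garlic grasp closed on its pointed top and missed. A touch on the worktop gave the offset, and every move after that was corrected for it.
- **Garlic position:** the two cameras differed by about 5 mm in y, which the jaws took up when they closed.

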